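# Knock the crate's pivot pin home, then free the sagging bolt and hold the gate ajar

## Robot

A 6-joint arm with a two-finger parallel gripper is mounted at the origin on the work surface. World frame = base frame: x ahead of the robot, y to its left, z up, the work surface at z = 0. Lengths are in m, angles in rad, forces in N, time in s.
With the tool pointing down it reaches from about 0.25 to 0.725 m from the base axis. Payload 4 kg.
Tool frame: the origin (TCP) lies at the very end of the fingers, on their centre line; the grasp point (between the pads) lies 19 mm behind it (bot.tcp_to_grasp is the z of the grasp point in the tool frame, in m); z points along the fingers, y is the line along which they close (so a half turn about z gives the same grasp; the last joint's range is limited). The gripper opens to 85 mm and grips with 20 to 120 N. Pads are 22 mm wide; open, the fingers measure 114 mm over their backs; the gripper's body (76 mm by 85 mm) begins 54 mm behind the grasp point. The pads swing forward as they close: fully open they stand 13 mm farther back than shut.
Start: joints at [1.303, 0.241, 0.005, 1.335, 0, 1.571], TCP at [0.132, 0.482, 0.231] pointing down, gripper open.
Joint ranges: [-2.72, 2.72], [-1.05, 1.87], [-1.09, 1.28], [-1.99, 2.15], [-1.42, 1.44], [-3.14, 3.14]. Speed limits (rad/s): [2.79, 2.79, 3.14, 3.14, 3.14, 3.14].

## Interface

Orientations are given as a rotation vector (axis times angle).
In Python, from cell import read_state, cams, bot gives the robot as it stands.
- The arm moves only by the shell command python3 -m handwheel 'ROWS' [FORCE]. ROWS is JSON, a list of rows, each a list of 5 numbers: the shift along the tool's x, y, z in m, then the turn about the tool's z in rad, then the opening, from 0 (shut) to 1 (fully open). A call has 1 to 12 rows; each row is the pose to reach, as a shift and turn from the pose commanded when the call began, along the tool's axes at that moment; what a row does not reach only later rows make up. A row lasts 1/8 s, in which the tool goes at most 62.5 mm and 10.7 degrees, less where a joint would pass 70% of its speed; a pose out of reach is approached as far as the arm can. A call with a gripper value outside its range is refused whole. The fingers move at their own pace and stop on an object; FORCE is the grip in N (left out, the last holds). Time passes only in rows, so rows that repeat a pose let the fingers close. It gives the time, the measured TCP pose, the force, the opening and the grip force at its end, in the units of the state.
- read_state(): the state, without advancing time (a new reading comes with each control period).
- cams.camera(name): name is "scene" or "top" or "wrist"; returns a dict with "img" (420x560x3 uint8, red, green, blue), "mtx" (3x3 intrinsics, pixels), "position" and "attitude" of the camera in the world; the wrist camera has in their place "hand_eye" (4x4, takes a point from camera to tool coordinates, whose origin is the TCP and whose axes are the flange's). Camera axes: x right, y down, z forward; pixel columns grow to the right and rows downward; lengths in m; the calibration is good to about 2 mm. A picture is of the moment at which its call begins: read the wrist's pose just before it. There is no depth.
- bot.sign_off(): hands the job in; it is judged then, once.
The state is a dict: "time_s": time; "q": joint angles; "qd": joint speeds; "effort": joint torques, N m; "position": TCP position; "ee_rot": TCP orientation; "contact_force": force on the tool from outside, world axes, zero at the start; "ft_torque": the same for the moment, N m; "width": finger opening in m; "gripper_force": force on a finger pad.
Only numpy, scipy, OpenCV 4.12 (cv2) and the standard library are available. Lean on these libraries where they do the work, as an engineer would, in place of code of your own. Each camera call takes 0.05 s, during which the arm holds its last target. There are 200 camera calls.

## Task

The pivot pin of the lock-up crate's gate has crept up: knock it fully home with a brisk tap of the mallet, lift the mallet off it and set it back down on the table, clear of the crate. Then take the sagging barrel bolt by its knob, lift it over the bent keeper as you draw it fully back, without wrenching it, pull the self-closing gate about a hand's width ajar and finish still holding it there so that buyers can look in. Leave the two jars and the candlestick standing beside the crate where they are.

Things in the scene. Friction and masses are not known exactly. Their poses are not given: they have to be found in the camera images.
- crate: slatted pale-timber lock-up crate, 200 deep (x) x 400 wide (y) x 200 mm high, fixed to the table, with jars inside. Origin: centre of its underside; its x axis points from the gate side into the crate (the gate faces -x, the robot's side), y to the left, z up. Its roof is at 200 mm; the front face of gate and latch post is at x = -100 mm.
- pivot_pin (a joint): height in m by which the gate's top pivot pin stands proud; 0 = fully home (head flat on the strap). Friction-fit: moves under about 10 N downward and stays where it is left, down to a hard stop at 0. It starts about 18 to 28 mm proud.
- pin_top (a point): centre of the flat top of the pin's steel head (20 mm across, 6 mm thick), at the front left corner of the crate's roof. When home its top is 210 mm above the table; the strap round it is at 204 mm. Nothing within 150 mm of it stands higher than that strap.
- mallet: rubber mallet standing on one face of its head: head a vertical cylinder 52 mm across, 76 mm tall; wooden handle level at mid-height (38 mm), 22 mm wide, 26 mm tall, reaching from 26 to 191 mm from the head's axis along the body's -x. About 0.5 kg, mostly in the head. Origin: centre of the lower striking face, z up. It stands in front of the crate at the left or the right.
- mallet_grip (a point): point in the middle of the mallet's handle, 85 mm from the head's axis and 38 mm above the lower face: a good place to grip, fingers on either side of the handle.
- gate (a joint): opening angle of the gate in rad, 0 = shut, growing as its free edge swings out towards the robot (seen from above, clockwise about the hinge at its left). A spring hinge pulls it shut: about 0.6 N m when shut, 1.1 N m at 0.33 rad. The leaf is 18 mm thick, z 15 to 195 mm, and its free edge is 325 mm from the hinge axis.
- gate_hinge (a point): point on the gate's vertical hinge axis (also the pin's axis) 155 mm above the table, at crate x = -91, y = +185 mm.
- gate_edge (a point): top of the gate's free (right) edge, middle of its thickness.
- sag (a joint): tilt in rad of the whole barrel bolt (plate, guides, rod, knob) about the one rear screw it still hangs on, on the leaf's front face, 185 mm along it from the hinge, 155 mm above the table, 115 mm from the knob's staff. 0 = level; -0.075 = hanging at its stop, held by gravity (about 3 N at the knob lifts it); at most +0.10. It clears the keeper above about -0.04.
- bolt (a joint): how far the bolt is drawn, in m: 0 = shot, 0.048 = fully drawn, at its stop. It slides along its rod towards the hinge under about 2 N. A notch worn in the rod's underside sits over the keeper's bent lip and blocks drawing beyond about 5 mm until the bolt is lifted; the tip is free of the keeper beyond about 36 mm.
- knob_grip (a point): middle of the grip length of the bolt's 12 mm steel staff, which sticks out level from the rod, square to the gate, to the robot, and ends in a 22 mm ball. 52 mm in front of the gate's face (grip length 32 to 64 mm, keeper and guides end at 32), 146 mm above the table hanging, 155 level. Moves with the bolt. Pinch it from above, fingers left and right; the keeper begins 33 mm to its right.
- keeper_lip (a point): middle of the top edge of the keeper's lip, the near edge of its floor bent up, 141 mm above the table, 4 mm thick. The keeper is a steel cradle open at the top on the latch post at the right, with an upright ear in front of the rod that stops the gate opening until the bolt is drawn.
- keeper: the steel keeper, a fixed part of the crate, 46 mm long; same origin and axes as the crate.
- gate_leaf: the timber gate leaf with the bolt on it. Origin on the hinge axis at table height; y points from the leaf to its hinge, -x out of its front face.
- bolt_knob: the staff and ball of the bolt; origin at the rear screw when shot, axes as the leaf's, tilting with the bolt. Use knob_grip to reach it.
- pin_head: the head of the pivot pin; origin at the centre of its underside.
- jar_near: lidded glass jar, 72 mm across, 120 mm tall, at the front left or front right of the crate, opposite the mallet; leave alone.
- jar_far: lidded glass jar, 72 mm across, 120 mm tall, left of the crate; leave alone.
- candlestick: turned wooden candlestick, 76 mm across, 125 mm tall, right of the crate; leave alone.
Not all that is in view belongs to the job. Leave any yellow look-alike of the mallet alone.

How it is judged:
On the way, in this order (a step that is already met when the one before it is completed fails the run):
1. the mallet is picked up, its face higher than 120 mm (height (world z) of mallet above 0.12 m and contact force between the fingers and mallet above 1 N), for 0.1 s.
2. the mallet knocks the pin down (the pin moves down faster than 30 mm/s under the mallet) (velocity of joint pivot_pin below -0.03 m/s and contact force between mallet and pin_head above 1 N).
3. the pin is home within 2 mm and the mallet off it again, the gate still shut (value of joint pivot_pin below 0.002 m and contact force between mallet and pin_head below 0.1 N and value of joint gate below 0.05 rad), for 0.2 s.
4. the mallet rests on the table, let go, the gate still shut (height (world z) of mallet below 0.04 m and contact force between the fingers and mallet below 0.1 N and linear speed of mallet below 0.03 m/s and value of joint gate below 0.05 rad), for 0.2 s.
5. the hand holds the bolt's knob and has lifted the bolt off the keeper's lip, still shot (value of joint sag above -0.045 rad and value of joint bolt below 0.012 m and contact force between the fingers and bolt_knob above 0.5 N), for 0.02 s.
6. the bolt is drawn back past 40 mm (value of joint bolt above 0.04 m), for 0.1 s.
At the end, for the whole second after the job is handed in: The gripper still holds the gate (over 1 N, by knob or leaf), still, 0.2 to 0.5 rad open (65 to 155 mm at its free edge); bolt drawn over 36 mm, pin home within 3 mm, mallet at rest on the table, touching neither robot, gate nor crate (value of joint gate between 0.2 and 0.5 rad and velocity of joint gate between -0.05 and 0.05 rad/s and contact force between the fingers and gate_leaf above 1 N and value of joint bolt above 0.036 m and value of joint pivot_pin below 0.003 m and height (world z) of mallet below 0.04 m and linear speed of mallet below 0.03 m/s and contact force between mallet and the arm below 0.1 N and contact force between mallet and the fingers below 0.1 N and contact force between mallet and gate_leaf below 0.1 N and contact force between mallet and crate below 0.1 N); the arm keeps its last pose, push and grip.
It fails at once if the pin is touched by the robot itself instead of the mallet (contact force between any of the fingers, the arm and pin_head above 2 N).
It fails at once if the gate is opened while its pivot pin still stands proud (value of joint gate above 0.08 rad and value of joint pivot_pin above 0.003 m).
It fails at once if the bolt is wrenched against the keeper (more than 60 N) (contact force between keeper and gate_leaf above 60 N).
It fails at once if the mallet is dropped (linear speed of mallet above 0.9 m/s and contact force between the fingers and mallet below 0.5 N).
It fails at once if a jar or the candlestick is moved (distance of any of jar_near, jar_far, candlestick from where it was at the start of the episode above 0.03 m).
It also fails if it takes over 58 s, if anything falls off the work surface, if the arm or the gripper's body presses on something with over 40 N, if the wrist force passes 120 N, or if a joint passes its speed limit or range.

## Working session

There is one attempt and no reset: what is moved stays moved. The work goes in short steps, Python scripts to look and compute and a shell command to move; the robot and the scene stay as the last step left them, time stands still between calls to the robot, and variables do not carry over. Pictures are saved under pics/ and viewed, at most 11 in all, crops included, and the job is handed in when it is done.

```bash
ls; mkdir -p pics; cat > h.py <<'E'
import numpy as np,cv2
from scipy.spatial.transform import Rotation as R
from cell import read_state,cams,bot
def snap(n,f):
    s=read_state();c=cams.camera(n);cv2.imwrite('pics/'+f+'.png',c['img'][:,:,::-1])
    return s,c
E
python3 - <<'E'
from h import *
s=read_state();print(s)
for n in('scene','top'):
    s,c=snap(n,n+'0');print(n,c['mtx'],c['position'],c['attitude'])
a=cv2.imread('pics/scene0.png');b=cv2.imread('pics/top0.png')
s,c=snap('wrist','w0');print(c['mtx'],c['hand_eye'])
E
```

```text
pics
{'time_s': 0.0, 'q': array([ 1.30300639e+00,  2.41419221e-01,  3.74254825e-03,  1.33520178e+00,
       -6.95365250e-06,  1.57077987e+00]), 'qd': array([-0.00089087,  0.0007863 , -0.00039772,  0.00025427, -0.00033889,
        0.00123858]), 'effort': array([ 4.29157208e-04, -3.72323370e+01,  2.52406508e+01,  1.70413591e-02,
       -5.37267272e-05, -9.14544493e-07]), 'position': array([0.13213725, 0.48157645, 0.23041683]), 'ee_rot': array([-0.41932567, -3.11320682,  0.00324249]), 'contact_force': array([-0.36719983, -0.50204776,  0.3899372 ]), 'ft_torque': array([-0.01326474,  0.02254704, -0.01424336]), 'gripper_force': 0.0, 'width': 0.08514953805410991}
scene [[442.08277379   0.         279.46998441]
 [  0.         442.08277379 208.61526847]
 [  0.           0.           1.        ]] [ 1.15932175 -0.48784919  0.82515809] [-2.07414472 -1.02469934  0.47847099]
top [[526.57906653   0.         273.391042  ]
 [  0.         526.57906653 213.60230695]
 [  0.           0.           1.        ]] [0.47355329 0.00321377 1.56199329] [-2.19794846  2.2067838  -0.05394772]
[[304.8298448    0.         281.11220392]
 [  0.         304.8298448  200.20321146]
 [  0.           0.           1.        ]] [[ 3.79396391e-04 -9.50752034e-01 -3.09952296e-01  7.97656592e-02]
 [ 9.99999886e-01  4.50758677e-04 -1.58615958e-04  1.20020014e-04]
 [ 2.90518132e-04 -3.09952200e-01  9.50752097e-01 -1.42689100e-01]
 [ 0.00000000e+00  0.00000000e+00  0.00000000e+00  1.00000000e+00]]
```

View pics/scene0.png

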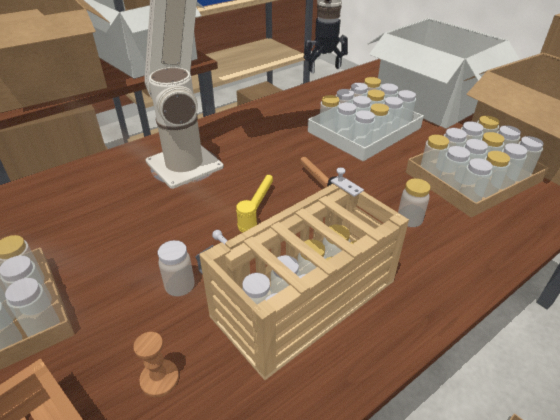

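View pics/top0.png

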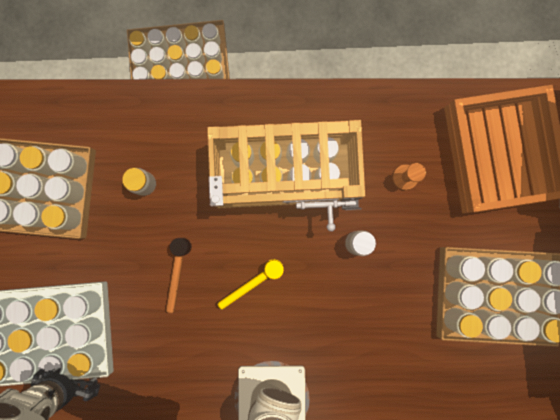

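The scene shows the crate at an angle with the mallet behind it (handle about (318,172)). The top view shows the crate roof from (208,128) to (364,197), strap and pin near (216,190), knob ball about (331,227), mallet head (180,246) and handle end (171,311), jar_near (361,243). The yellow mallet at (273,270) is a decoy.

```bash
python3 - <<'E'
import cv2,numpy as np
b=cv2.imread('pics/top0.png')[115:315,160:380];a=cv2.imread('pics/scene0.png')[150:300,190:410]
cv2.imwrite('pics/c1.png',cv2.resize(b,None,fx=3,fy=3,interpolation=cv2.INTER_CUBIC))
cv2.imwrite('pics/c2.png',cv2.resize(a,None,fx=3.6,fy=3.6,interpolation=cv2.INTER_CUBIC))
E
```

```text
(no output)
```

View pics/c1.png

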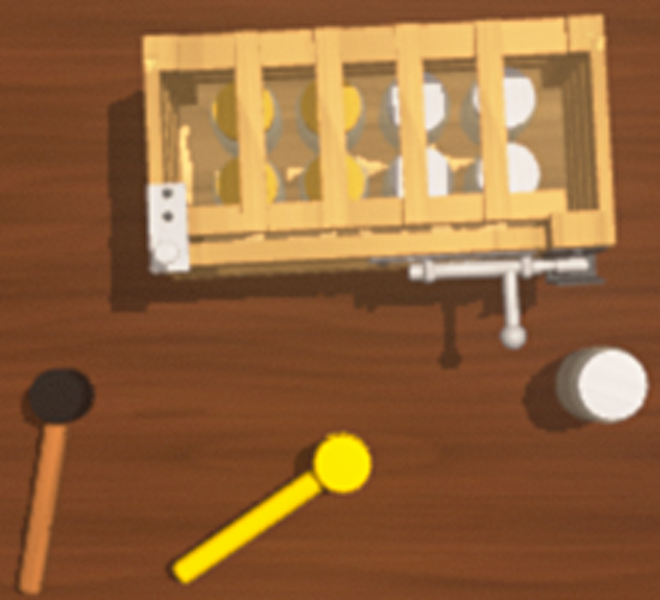

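View pics/c2.png

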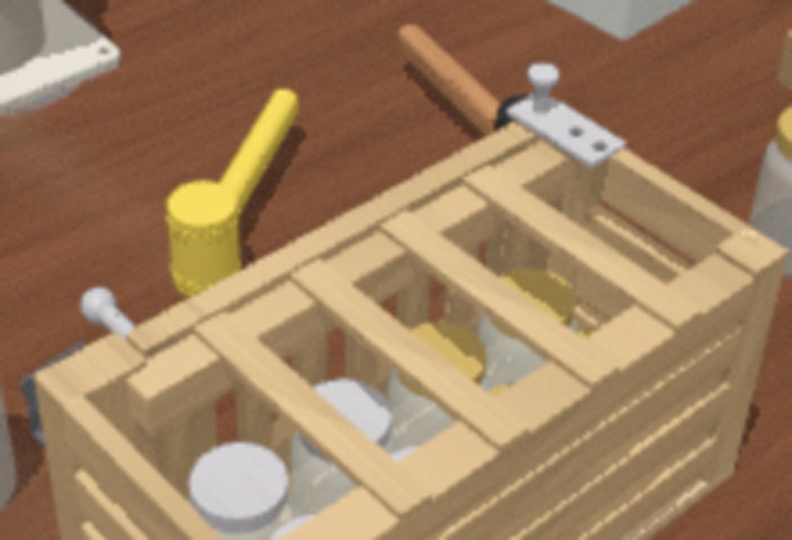

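c1 shows the pin head at c1 (166,247) = full (215.3,197.3), ball (331.3,227), mallet head top (180.3,247) and handle end (170,312). c2 shows the pin top at full (341.1,170) and the ball at (217.2,234.4).

```bash
cat >> h.py <<'E'
def ray(c,uv,s=None):
    if s is None: p=np.array(c['position']);A=R.from_rotvec(c['attitude']).as_matrix()
    else:
        H=np.array(c['hand_eye']);T=R.from_rotvec(s['ee_rot']).as_matrix()
        A=T@H[:3,:3];p=T@H[:3,3]+s['position']
    d=A@np.linalg.solve(c['mtx'],[uv[0],uv[1],1.]);return p,d/np.linalg.norm(d)
def tri(rs):
    M=[np.eye(3)-np.outer(d,d) for p,d in rs];x=np.linalg.solve(sum(M),sum(m@p for m,(p,d) in zip(M,rs)))
    return x,[np.linalg.norm(m@(x-p)) for m,(p,d) in zip(M,rs)]
def atz(r,z): return r[0]+r[1]*(z-r[0][2])/r[1][2]
E
python3 - <<'E'
from h import *
t=cams.camera('top');s=cams.camera('scene')
print('pin',tri([ray(t,(215.3,197.3)),ray(s,(341.1,170))]))
print('ball',tri([ray(t,(331.3,227)),ray(s,(217.2,234.4))]))
h=atz(ray(t,(180.3,247)),.076);e=atz(ray(t,(170,312)),.051);print('mallet',h,e,np.degrees(np.arctan2(*(h-e)[1::-1])))
C=[atz(ray(t,(160+u/3,115+v/3)),.2) for u,v in((143,37),(604,16),(615,244))];print(C,C[0]-C[1],C[2]-C[1])
print('handle scene end',tri([ray(t,(170,312)),ray(s,(190+408/3.6,150+32/3.6))]))
E
```

```text
pin (array([0.57289093, 0.14217477, 0.2333109 ]), [np.float64(9.125938632640122e-05), np.float64(9.125938632624849e-05)])
ball (array([ 0.49885484, -0.15965547,  0.14463045]), [np.float64(0.0013984758542841269), np.float64(0.0013984758542841486)])
mallet [0.44476723 0.25689552 0.076     ] [0.25974633 0.28980173 0.051     ] -10.084682096758277
[array([0.75811326, 0.16558096, 0.2       ]), array([ 0.77535692, -0.23540673,  0.2       ]), array([ 0.57639105, -0.24267144,  0.2       ])] [-0.01724365  0.4009877   0.        ] [-0.19896587 -0.0072647   0.        ]
handle scene end (array([0.25960435, 0.2942646 , 0.03844562]), [np.float64(0.0026419083182825324), np.float64(0.0026419083182826447)])
```

```bash
cat >> h.py <<'E'
def to(p,yaw,s=None):
    "shift+turn in tool axes to put TCP at p with tool-x yaw (mod pi not applied)"
    s=s or read_state();T=R.from_rotvec(s['ee_rot']).as_matrix()
    d=T.T@(np.array(p)-s['position']);y0=np.arctan2(T[1,0],T[0,0])
    w=(yaw-y0+np.pi)%(2*np.pi)-np.pi
    print('t',round(s['time_s'],2),'pos',s['position'].round(4),'yaw',round(y0,3),'tz',T[:,2].round(3),'shift',d.round(4),'turn',round(-w,3),'q6',s['q'][5].round(2),'F',s['contact_force'].round(1),'grip',round(s['gripper_force'],1),'w',round(s['width'],4))
E
python3 - <<'E'
from h import *
to([.361,.272,.13],np.pi-.176);to([.361,.272,.021],np.pi-.176)
E
```

```text
t 0.25 pos [0.1322 0.4819 0.2309] yaw 2.874 tz [-0.    -0.001 -1.   ] shift [-0.2762 -0.1418  0.101 ] turn -0.092 q6 1.57 F [-0.5  0.2 -0.1] grip 0.0 w 0.0852
t 0.25 pos [0.1322 0.4819 0.2309] yaw 2.874 tz [-0.    -0.001 -1.   ] shift [-0.2762 -0.1417  0.21  ] turn -0.092 q6 1.57 F [-0.5  0.2 -0.1] grip 0.0 w 0.0852
```

```bash
python3 -m handwheel '[[-0.05,-0.026,0.018,-0.02,1],[-0.1,-0.052,0.036,-0.04,1],[-0.15,-0.077,0.055,-0.06,1],[-0.2,-0.103,0.073,-0.08,1],[-0.25,-0.128,0.09,-0.092,1],[-0.276,-0.142,0.101,-0.092,1],[-0.276,-0.142,0.101,-0.092,1],[-0.276,-0.142,0.101,-0.092,1]]' && python3 - <<'E'
from h import *
to([.361,.272,.021],np.pi-.176);s,c=snap('wrist','w1')
E
```

```text
time_s: 1.25
position: [0.3606, 0.2726, 0.1305]
ee_rot: [-0.276, -3.129, -0.001]
contact_force: [-0.3, -0.0, 0.2]
width: 0.0857
gripper_force: 0.0
t 1.25 pos [0.3606 0.2726 0.1305] yaw 2.966 tz [-0.  0. -1.] shift [-0.0005 -0.0005  0.1095] turn 0.0 q6 0.82 F [-0.3 -0.   0.2] grip 0.0 w 0.0857
```

View pics/w1.png

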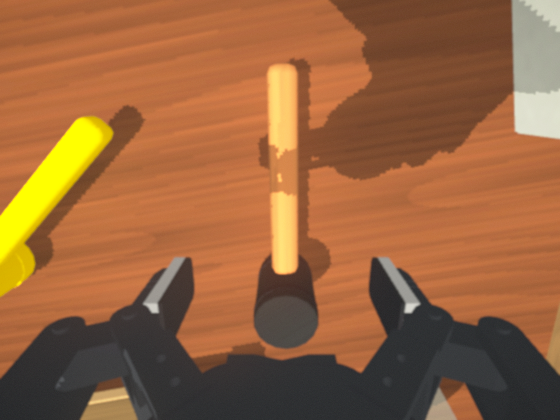

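The wrist view shows the handle centred between the fingers (handle end (283,66), head top (286,315)), so the grasp goes ahead as planned.

```bash
python3 - <<'E'
from h import *
s=read_state();c=cams.camera('wrist')
h=atz(ray(c,(286,315),s),.076);e=atz(ray(c,(283,66),s),.045);print(h,e,np.linalg.norm((h-e)[:2]),np.arctan2(*(h-e)[1::-1]))
E
python3 -m handwheel '[[0,0,0.055,0,1],[0,0,0.1,0,1],[0,0,0.108,0,1],[0,0,0.108,0,0.5],[0,0,0.108,0,0],[0,0,0.108,0,0],[0,0,0.108,0,0],[0,0,0.108,0,0],[0,0,0.108,0,0]]' 110
```

```text
[0.43838729 0.26326217 0.076     ] [0.25976833 0.29220021 0.045     ] 0.1809479069378553 -0.16061437058831066
time_s: 2.48
position: [0.3618, 0.2733, 0.0236]
ee_rot: [0.275, 3.128, 0.004]
contact_force: [-2.4, 1.3, 6.2]
width: 0.0202
gripper_force: 107.0
```

```bash
python3 -m handwheel '[[0,0,-0.02,0,0],[0,0,-0.06,0,0],[0,0,-0.11,0,0],[0,0,-0.17,0,0],[0,0,-0.23,0,0],[0,0,-0.27,0,0],[0,0,-0.27,0,0],[0,0,-0.27,0,0]]' && python3 - <<'E'
from h import *
to([.492,.1555,.294],np.pi-.165);s,c=snap('wrist','w2')
s,c=snap('scene','s2')
E
```

```text
time_s: 3.48
position: [0.3597, 0.2713, 0.2899]
ee_rot: [-0.276, -3.126, 0.005]
contact_force: [0.2, -0.2, -5.7]
width: 0.0198
gripper_force: 107.7
t 3.48 pos [0.3597 0.2713 0.2899] yaw 2.966 tz [-0.004 -0.003 -1.   ] shift [-0.1505 -0.0909 -0.0043] turn -0.011 q6 0.82 F [ 0.2 -0.2 -5.7] grip 107.7 w 0.0198
```

View pics/s2.png

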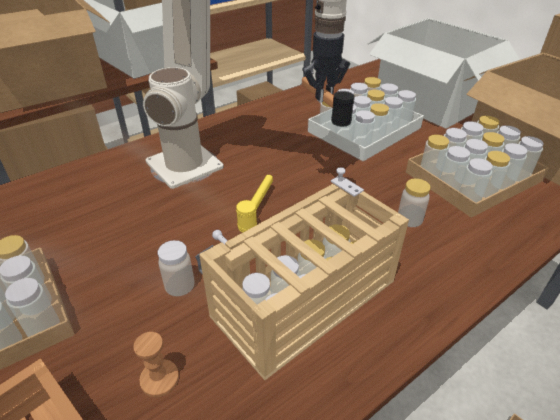

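The mallet is held level and upright (head at (343,108)). Next I carry it over the pin.

```bash
python3 -m handwheel '[[-0.04,-0.024,-0.004,0,0],[-0.08,-0.048,-0.004,0,0],[-0.12,-0.072,-0.004,0,0],[-0.15,-0.091,-0.004,0,0],[-0.15,-0.091,-0.004,0,0],[-0.15,-0.091,-0.004,0,0]]' && python3 - <<'E'
from h import *
to([.492,.1555,.234],np.pi-.165);s,c=snap('scene','s3')
s,d=snap('top','t3')
a=cv2.imread('pics/s3.png')[90:230,260:430];b=cv2.imread('pics/t3.png')[110:250,150:320]
cv2.imwrite('pics/c3.png',cv2.resize(np.hstack([a,b]),None,fx=2.35,fy=2.35,interpolation=cv2.INTER_CUBIC))
E
```

```text
time_s: 4.32
position: [0.4916, 0.1561, 0.2944]
ee_rot: [-0.276, -3.125, 0.002]
contact_force: [0.6, 0.1, -5.5]
width: 0.0203
gripper_force: 108.0
t 4.33 pos [0.4916 0.1561 0.2944] yaw 2.965 tz [-0.004 -0.001 -1.   ] shift [-0.0007 -0.0004  0.0604] turn -0.011 q6 0.48 F [ 0.6  0.1 -5.5] grip 108.0 w 0.0203
```

View pics/c3.png

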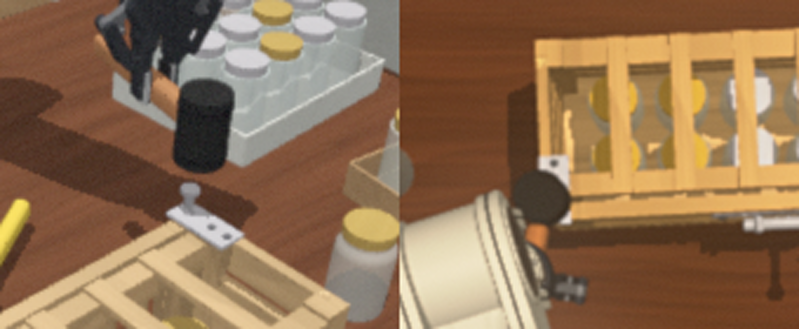

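The mallet head hangs over the pin: head bottom about (346,158) and head top about (346,129) in scene, head top (210,194) in top view.

```bash
python3 - <<'E'
from h import *
t=cams.camera('top');s=cams.camera('scene')
print(tri([ray(t,(209.8,193.8)),ray(s,(260+206/2.35,90+94/2.35))]), atz(ray(t,(209.8,193.8)),.347))
E
```

```text
(array([0.57434977, 0.14517148, 0.33861088]), [np.float64(0.0017158782434804468), np.float64(0.001715878243480412)]) [0.57249155 0.14293362 0.347     ]
```

```bash
python3 -m handwheel '[[0,0,0.02,0,0],[0,0,0.043,0,0],[0,0,0.064,0,0],[0,0,0.064,0,0]]' && python3 -m handwheel '[[0,0,-0.01,0,0],[0,0,-0.04,0,0],[0,0,-0.04,0,0],[0,0,-0.04,0,0]]' && python3 - <<'E'
from h import *
to([.492,.1555,.234],np.pi-.165)
E
```

```text
time_s: 5.03
position: [0.4923, 0.1573, 0.233]
ee_rot: [0.273, 3.128, 0.001]
contact_force: [-0.3, 1.1, -5.1]
width: 0.0202
gripper_force: 108.3
time_s: 5.52
position: [0.4925, 0.1564, 0.2718]
ee_rot: [-0.276, -3.129, 0.0]
contact_force: [-0.8, -0.4, -5.6]
width: 0.0202
gripper_force: 108.4
t 5.53 pos [0.4925 0.1564 0.2718] yaw 2.966 tz [-0.001 -0.    -1.   ] shift [ 0.0003 -0.0009  0.0378] turn -0.011 q6 0.48 F [-0.8 -0.4 -5.6] grip 108.4 w 0.0202
```

```bash
python3 -m handwheel '[[0,0,0.02,0,0],[0,0,0.043,0,0],[0,0,0.045,0,0]]' && python3 -m handwheel '[[0,0,-0.07,0,0],[0,0,-0.07,0,0]]' && python3 -m handwheel '[[0.04,0.06,0,0,0],[0.08,0.1,0,0,0],[0.08,0.1,0,0,0]]' && python3 - <<'E'
from h import *
s,c=snap('scene','s4');s,d=snap('top','t4')
a=cv2.imread('pics/s4.png')[140:220,290:400];b=cv2.imread('pics/t4.png')[170:250,170:280]
cv2.imwrite('pics/c4.png',cv2.resize(np.hstack([a,b]),None,fx=3.6,fy=3.6,interpolation=cv2.INTER_CUBIC))
to([.361,.272,.03],np.pi-.165)
E
```

```text
time_s: 5.9
position: [0.4908, 0.1566, 0.2269]
ee_rot: [-0.275, -3.127, -0.0]
contact_force: [-7.5, 0.5, 6.1]
width: 0.0202
gripper_force: 111.3
time_s: 6.15
position: [0.4943, 0.1569, 0.3004]
ee_rot: [0.275, 3.123, 0.004]
contact_force: [1.7, -0.7, -5.5]
width: 0.02
gripper_force: 109.4
time_s: 6.52
position: [0.4287, 0.2718, 0.2955]
ee_rot: [-0.265, -3.127, 0.001]
contact_force: [0.4, 0.0, -5.4]
width: 0.02
gripper_force: 109.6
t 6.62 pos [0.4305 0.2694 0.2958] yaw 2.968 tz [-0.002 -0.001 -1.   ] shift [ 0.0686 -0.009   0.2659] turn -0.008 q6 0.73 F [ 0.4 -0.5 -6.4] grip 109.6 w 0.0202
```

View pics/c4.png

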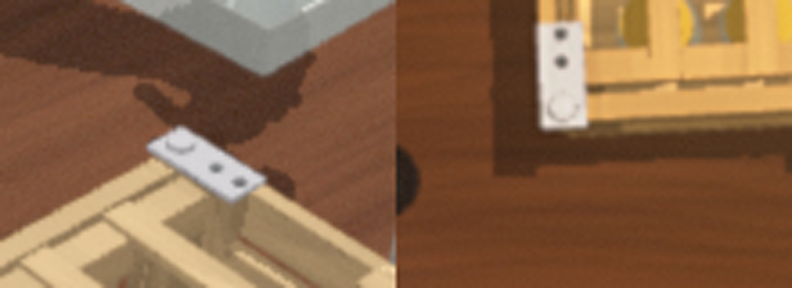

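The pin head now sits flat on the strap (scene (340.3,179.2), top (216.4,199.7)); I check its height by triangulation.

```bash
python3 - <<'E'
from h import *
t=cams.camera('top');s=cams.camera('scene')
A=ray(t,(216.4,199.7));B=ray(s,(340.3,179.2));print(tri([A,B]));
for z in(.21,.215):
    p=np.array([.573,.142,z]);M=R.from_rotvec(s['attitude']).as_matrix();v=s['mtx']@(M.T@(p-s['position']));print(z,v[:2]/v[2])
for u,v in((0,0),): pass
print(atz(ray(t,(170+(538-396)/3.6,170+128/3.6)),.204),'strap corner')
E
```

```text
(array([0.5699545 , 0.14360837, 0.20438823]), [np.float64(0.0017616390644483418), np.float64(0.0017616390644484038)])
0.21 [340.15347635 178.16418928]
0.215 [340.341119   176.44332103]
[0.55371694 0.16026233 0.204     ] strap corner
```

```bash
python3 -m handwheel '[[-0.04,-0.06,0,0,0],[-0.08,-0.1,0,0,0],[-0.08,-0.1,0.03,0,0],[-0.08,-0.1,0.06,0,0],[-0.08,-0.1,0.078,0,0],[-0.08,-0.1,0.078,0,0]]' && python3 -m handwheel '[[0,0,-0.03,0,0],[0,0,-0.08,0,0],[0,0,-0.08,0,0]]' && python3 - <<'E'
from h import *
s,c=snap('scene','s5');s,d=snap('top','t5')
to([.361,.272,.03],np.pi-.165)
E
```

```text
time_s: 7.48
position: [0.4909, 0.1544, 0.2196]
ee_rot: [-0.28, -3.126, 0.001]
contact_force: [-4.8, -0.5, 1.0]
width: 0.0203
gripper_force: 113.9
time_s: 7.85
position: [0.4956, 0.1555, 0.3034]
ee_rot: [0.279, 3.12, 0.005]
contact_force: [0.6, -0.8, -6.3]
width: 0.0202
gripper_force: 113.0
t 7.95 pos [0.4931 0.1552 0.2987] yaw 2.964 tz [ 0. -0. -1.] shift [0.1507 0.0916 0.2687] turn -0.013 q6 0.48 F [-0.1 -0.3 -5.6] grip 113.0 w 0.0203
```

```bash
python3 - <<'E'
from h import *
s=cams.camera('scene');M=R.from_rotvec(s['attitude']).as_matrix()
a=np.linspace(0,6.283,200)
def pr(P): v=(P-s['position'])@M@np.array(s['mtx']).T; return v[:,:2]/v[:,2:]
for z in(.233,.210,.212,.215):
    q=pr(np.c_[.573+.01*np.cos(a),.142+.01*np.sin(a),0*a+z]);i=q[:,1].argmin();print(z,q[i].round(1),q.min(0).round(1),q.max(0).round(1))
for f in('scene0','s4','s5'):
    g=cv2.cvtColor(cv2.imread(f'pics/{f}.png'),6).astype(int);print(f);print(g[164:186,334:348] if f!='s5' else '')
E
```

```text
0.233 [340.5 167.7] [336.7 167.7] [345.3 172.6]
0.21 [339.7 175.7] [335.9 175.7] [344.4 180.7]
0.212 [339.8 175. ] [336. 175.] [344.5 180. ]
0.215 [339.9 174. ] [336.1 174. ] [344.6 178.9]
scene0
[[ 96  93  90  89  94  91  92  88  88  88  88  91  92  91]
 [ 93  92  95  93  89  89  90  89  90  91  90  90  91  92]
 [ 91  94  90  89  88  93  93  90  92  88  88  91  90  93]
 [ 89  89  91 101 120 123 134 130 123 110  95  87  86  93]
 [ 92  91 100 149 199 200 200 200 202 181 121  96  92  90]
 [ 89  92 120 197 210 211 212 212 214 205 180 111  91  92]
 [ 94  92 123 194 211 212 215 215 214 212 200 123  95  91]
 [ 92  92 110 164 203 210 213 210 210 207 188 118  93  93]
 [ 90  91  97 130 165 176 186 186 186 167 145 102  95  94]
 [ 88  92  96 106 128 147 158 152 149 129 108  96  95  92]
 [ 89  94  94  96 109 125 125 126 122 103  94  92  91  90]
 [ 93  93  94 105 108 119 120 123 114  95  90  92  89  91]
 [ 74  74  92 139 119 120 122 123 113  97  93  91  89  87]
 [ 78 109 147 156 138 129 138 139 133 129 111  99  93  88]
 [155 196 201 200 153 143 143 139 141 146 144 143 134 101]
 [204 212 213 204 1
[... 999 characters left out ...]
71  71  65  76  79  70  63  62  63  60  57  57]
 [ 94  95  96 100  99 149 152 127  85  66  62  59  59  62]
 [ 98 101 118 154 163 201 205 199 157  96  69  58  58  61]
 [110 132 167 204 207 213 214 213 207 179 129  95  70  56]
 [159 201 200 213 215 216 217 216 216 209 199 177 130  82]
 [208 209 183 211 216 217 216 216 213 209 204 209 200 156]
 [212 211 167 180 196 208 209 208 199 176 197 213 214 205]
 [211 209 189 173 170 173 172 172 164 167 205 213 213 212]
 [190 209 209 204 192 177 163 179 193 204 212 214 212 213]
 [156 182 200 210 209 207 206 208 211 214 213 214 214 214]
 [148 150 161 181 208 211 212 213 214 215 213 213 212 214]
 [187 155 143 155 172 199 208 212 213 214 215 214 214 211]]
s5
```

The pin's image measurements agree with fully home. Now I set the mallet back where it stood.

```bash
python3 -m handwheel '[[0.04,0.024,0,0,0],[0.08,0.048,0,0,0],[0.12,0.072,0.03,0,0],[0.15,0.091,0.08,0,0],[0.15,0.091,0.13,0,0],[0.15,0.091,0.18,0,0],[0.15,0.091,0.22,0,0],[0.15,0.091,0.235,0,0],[0.15,0.091,0.24,0,0],[0.15,0.091,0.24,0,0]]' && python3 -m handwheel '[[0,0,0.01,0,0],[0,0,0.02,0,0],[0,0,0.03,0,0],[0,0,0.035,0,0],[0,0,0.035,0,0]]' && python3 - <<'E'
from h import *
to([.361,.272,.03],np.pi-.165)
E
```

```text
time_s: 9.25
position: [0.3605, 0.2717, 0.0587]
ee_rot: [-0.276, -3.128, 0.002]
contact_force: [-0.3, 0.3, -5.0]
width: 0.0203
gripper_force: 112.8
time_s: 9.88
position: [0.3605, 0.2719, 0.0238]
ee_rot: [-0.276, -3.129, 0.001]
contact_force: [-0.7, -1.2, -4.2]
width: 0.0203
gripper_force: 112.9
t 9.88 pos [0.3605 0.2719 0.0238] yaw 2.966 tz [-0.001 -0.001 -1.   ] shift [-0.0005  0.0002 -0.0062] turn -0.011 q6 0.82 F [-0.7 -1.2 -4.2] grip 112.9 w 0.0203
```

```bash
python3 -m handwheel '[[0,0,0.003,0,0],[0,0,0.006,0,0],[0,0,0.006,0,0],[0,0,0.006,0,0.25],[0,0,0.006,0,0.5],[0,0,0.004,0,1],[0,0,0,0,1],[0,0,0,0,1]]' && python3 -m handwheel '[[0,0,-0.05,0,1],[0,0,-0.11,0,1],[0,0,-0.17,0,1],[0,0,-0.21,0,1],[0,0,-0.21,0,1]]' && python3 - <<'E'
from h import *
s,c=snap('wrist','w6');s2,c2=snap('scene','s6');snap('top','t6')
a=cv2.imread('pics/w6.png');b=cv2.imread('pics/s6.png')[130:260,180:400]
b=cv2.resize(b,None,fx=400/220,fy=400/220,interpolation=2);a=cv2.resize(a,(400,300))
b=cv2.copyMakeBorder(b,0,max(0,300-b.shape[0]),0,0,0)[:300]
t=cv2.imread('pics/t6.png')[160:310,120:380];t=cv2.resize(t,(520,300),interpolation=2);t=cv2.copyMakeBorder(t,0,0,0,280,0)
cv2.imwrite('pics/c6.png',np.vstack([np.hstack([a,b]),t]))
E
```

```text
time_s: 10.88
position: [0.3615, 0.2726, 0.025]
ee_rot: [0.276, 3.128, 0.002]
contact_force: [0.6, -0.8, 1.0]
width: 0.0853
gripper_force: 0.0
time_s: 11.5
position: [0.3628, 0.2736, 0.2381]
ee_rot: [0.275, 3.123, 0.009]
contact_force: [0.2, -0.8, -0.1]
width: 0.0853
gripper_force: 0.0
```

View pics/c6.png

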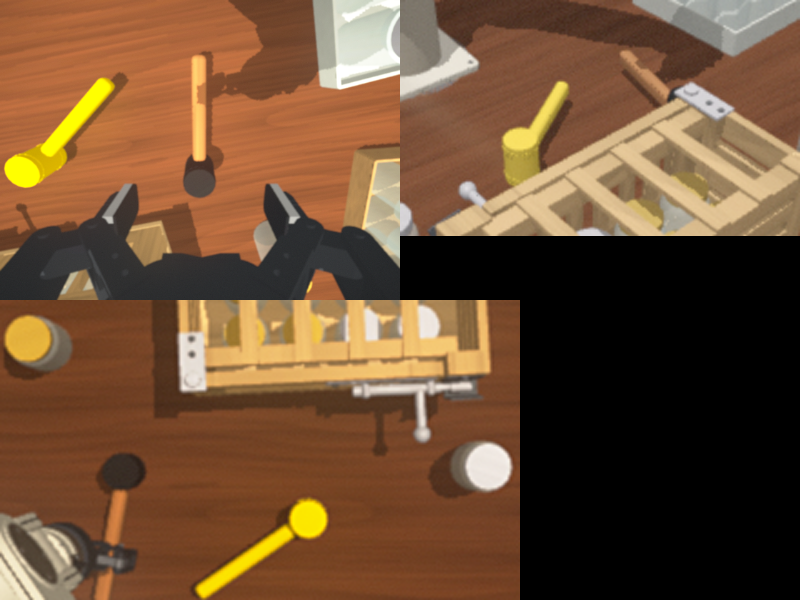

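The composite shows the mallet standing free on the table (head (200,180) in the wrist view), the pin flat on its strap, and nothing else displaced. Next is the knob.

```bash
python3 - <<'E'
from h import *
to([.5225,-.160,.20],np.pi+.04)
E
```

```text
t 11.65 pos [0.3603 0.2717 0.2332] yaw 2.966 tz [-0.001 -0.001 -1.   ] shift [-0.2353 -0.3967  0.0335] turn -0.216 q6 0.82 F [ 0.7  0.7 -0.6] grip 0.0 w 0.0854
```

```bash
python3 -m handwheel '[[-0.025,-0.042,0,-0.02,0.8],[-0.05,-0.084,0,-0.04,0.6],[-0.075,-0.126,0,-0.07,0.4],[-0.1,-0.168,0,-0.1,0.35],[-0.125,-0.21,0,-0.13,0.35],[-0.15,-0.252,0,-0.16,0.35],[-0.175,-0.294,0,-0.19,0.35],[-0.2,-0.336,0,-0.216,0.35],[-0.225,-0.378,0.01,-0.216,0.35],[-0.235,-0.397,0.02,-0.216,0.35],[-0.235,-0.397,0.03,-0.216,0.35],[-0.235,-0.397,0.03,-0.216,0.35]]' && python3 - <<'E'
from h import *
to([.5225,-.160,.128],np.pi+.04);s,c=snap('wrist','w7')
H=np.array(c['hand_eye']);T=R.from_rotvec(s['ee_rot']).as_matrix()
for P in([.4989,-.1597,.1446],[.5225,-.16,.146]):
    q=H[:3,:3].T@(T.T@(np.array(P)-s['position'])-H[:3,3]);v=c['mtx']@q;print(v[:2]/v[2])
E
```

```text
time_s: 13.15
position: [0.5213, -0.1583, 0.2024]
ee_rot: [0.065, -3.137, -0.003]
contact_force: [-0.5, 0.3, -1.0]
width: 0.0298
gripper_force: 0.0
t 13.15 pos [ 0.5213 -0.1583  0.2024] yaw -3.1 tz [-0.004  0.002 -1.   ] shift [-0.0015 -0.0019  0.0743] turn 0.001 q6 -0.34 F [-0.5  0.3 -1. ] grip 0.0 w 0.0298
[280.05648489 189.33059344]
[278.2671048  222.14494681]
```

View pics/w7.png

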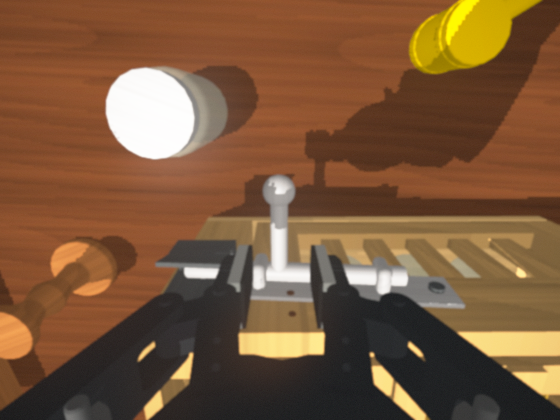

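The wrist view shows the ball at (279,190), where I predicted it, with the staff centred between the fingers at (240..320). I descend and pinch it.

```bash
python3 -m handwheel '[[-0.001,-0.002,0.03,0,0.3],[-0.001,-0.002,0.06,0,0.3],[-0.001,-0.002,0.074,0,0.3],[-0.001,-0.002,0.074,0,0.3]]' 50 && python3 -m handwheel '[[0,0,0,0,0.1],[0,0,0,0,0],[0,0,0,0,0],[0,0,0,0,0]]' 50 && python3 - <<'E'
from h import *
to([.5225,-.160,.127],np.pi+.04)
E
```

```text
time_s: 13.7
position: [0.5234, -0.1608, 0.13]
ee_rot: [0.065, -3.14, -0.001]
contact_force: [-0.2, 0.6, 0.1]
width: 0.0258
gripper_force: 0.0
time_s: 14.2
position: [0.5247, -0.1612, 0.1315]
ee_rot: [-0.064, 3.139, 0.001]
contact_force: [-0.1, 5.1, 5.8]
width: 0.0098
gripper_force: 49.2
t 14.2 pos [ 0.5247 -0.1612  0.1315] yaw -3.101 tz [ 0.002  0.001 -1.   ] shift [0.0022 0.0013 0.0045] turn 0.001 q6 -0.34 F [-0.1  5.1  5.8] grip 49.2 w 0.0098
```

```bash
python3 -m handwheel '[[0,0,-0.004,0,0],[0,0,-0.008,0,0],[0,0,-0.011,0,0],[0,0,-0.011,0,0]]' && python3 - <<'E'
from h import *
to([.5225,-.160,.127],np.pi+.04);s=cams.camera('scene')
s,c=snap('wrist','w8')
E
```

```text
time_s: 14.7
position: [0.5238, -0.1614, 0.1402]
ee_rot: [0.064, -3.14, -0.001]
contact_force: [2.3, 4.5, -6.3]
width: 0.01
gripper_force: 48.6
t 14.7 pos [ 0.5238 -0.1614  0.1402] yaw -3.101 tz [-0.001  0.001 -1.   ] shift [0.0012 0.0015 0.0132] turn 0.0 q6 -0.34 F [ 2.3  4.5 -6.3] grip 48.6 w 0.01
```

```bash
python3 -m handwheel '[[0,0.004,0,0,0],[0,0.008,0,0,0],[0,0.012,0,0,0],[0,0.016,0,0,0],[0,0.02,0,0,0]]' && python3 - <<'E'
from h import *
to([.5225,-.160,.127],np.pi+.04)
E
```

```text
time_s: 15.42
position: [0.5233, -0.1416, 0.1417]
ee_rot: [-0.063, 3.14, -0.0]
contact_force: [1.8, -1.9, -5.2]
width: 0.0103
gripper_force: 48.6
t 15.43 pos [ 0.5233 -0.1416  0.1417] yaw -3.101 tz [ 0.001 -0.    -1.   ] shift [ 0.0015 -0.0184  0.0147] turn 0.0 q6 -0.3 F [ 1.8 -1.9 -5.2] grip 48.6 w 0.0103
```

```bash
python3 -m handwheel '[[0,0.006,0,0,0],[0,0.012,0,0,0],[0,0.018,0,0,0],[0,0.024,0,0,0],[0,0.028,0,0,0],[0,0.031,0,0,0],[0,0.031,0,0,0]]' && python3 - <<'E'
from h import *
to([.5225,-.160,.127],np.pi+.04)
# gate opening arc for knob
h=np.array([.573,.142]);s=read_state();p=s['position'][:2];T=R.from_rotvec(s['ee_rot']).as_matrix()
for a in(.05,.1,.15,.2,.25,.3,.35):
    q=h+np.array([[np.cos(a),np.sin(a)],[-np.sin(a),np.cos(a)]])@(p-h);print(a,(T.T@np.r_[q-p,0]).round(4))
E
```

```text
time_s: 16.3
position: [0.5214, -0.1131, 0.1413]
ee_rot: [0.061, -3.14, 0.009]
contact_force: [0.5, -7.5, -4.0]
width: 0.01
gripper_force: 48.8
t 16.3 pos [ 0.5214 -0.1131  0.1413] yaw -3.103 tz [-0.001 -0.005 -1.   ] shift [ 0.0007 -0.0468  0.0146] turn -0.001 q6 -0.25 F [ 0.5 -7.5 -4. ] grip 48.8 w 0.01
0.05 [ 0.0126  0.0034 -0.    ]
0.1 [ 0.0249  0.0074 -0.    ]
0.15 [ 0.0371  0.012  -0.    ]
0.2 [ 0.049   0.0172 -0.    ]
0.25 [ 0.0607  0.0231 -0.0001]
0.3 [ 0.072   0.0294 -0.0001]
0.35 [ 0.083   0.0364 -0.0001]
```

```bash
python3 -m handwheel '[[0.0063,0.0016,0,0.025,0],[0.0126,0.0034,0,0.05,0],[0.0188,0.0053,0,0.075,0],[0.0249,0.0074,0,0.1,0],[0.031,0.0096,0,0.125,0],[0.0371,0.012,0,0.15,0],[0.043,0.0145,0,0.175,0],[0.049,0.0172,0,0.2,0],[0.055,0.02,0,0.225,0],[0.0607,0.0231,0,0.25,0]]' 70 && python3 - <<'E'
from h import *
to([.5225,-.160,.127],np.pi+.04)
E
```

```text
time_s: 17.55
position: [0.4594, -0.0929, 0.1413]
ee_rot: [-0.334, -3.123, 0.01]
contact_force: [0.1, -10.0, -4.1]
width: 0.0091
gripper_force: 68.3
t 17.55 pos [ 0.4594 -0.0929  0.1413] yaw 2.928 tz [-0.001 -0.006 -1.   ] shift [-0.0759 -0.0521  0.0147] turn -0.253 q6 0.02 F [  0.1 -10.   -4.1] grip 68.3 w 0.0091
```

```bash
python3 -m handwheel '[[0.0063,0.0016,0,0.025,0],[0.0126,0.0034,0,0.05,0],[0.02,0.0058,0,0.08,0],[0.02,0.0058,0,0.08,0],[0.02,0.0058,0,0.08,0],[0.02,0.0058,0,0.08,0],[0.02,0.0058,0,0.08,0],[0.02,0.0058,0,0.08,0]]' && python3 - <<'E'
from h import *
to([.5225,-.160,.127],np.pi+.04);s,c=snap('top','t9')
t=cv2.imread('pics/t9.png')[110:330,110:420];cv2.imwrite('pics/c9.png',cv2.resize(t,None,fx=2.5,fy=2.5,interpolation=2))
E
```

```text
time_s: 18.55
position: [0.4406, -0.0831, 0.1412]
ee_rot: [-0.457, -3.107, 0.011]
contact_force: [-0.7, -9.7, -4.0]
width: 0.0094
gripper_force: 68.3
t 18.55 pos [ 0.4406 -0.0831  0.1412] yaw 2.85 tz [-0.002 -0.006 -1.   ] shift [-0.1005 -0.05    0.0145] turn -0.332 q6 0.11 F [-0.7 -9.7 -4. ] grip 68.3 w 0.0094
```

View pics/c9.png

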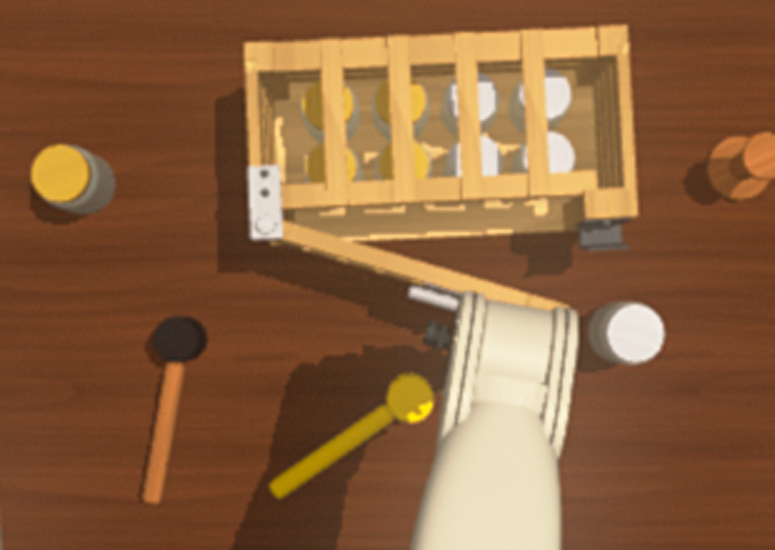

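The gate stands about 0.3 rad open and is held by the knob, with the mallet, jars and candlestick in place.

```bash
python3 -c "
from cell import bot
print(bot.sign_off())"
```

```text
the job is handed in; nothing more can be done
None
```

The job is handed in, with no verdict shown: the pin looks fully home in the images, the mallet stands on the table clear of the crate, the bolt was drawn about 48 mm to its stop, and the gripper is holding the gate about 0.3 rad open.

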